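# Refit a hob knob and hold it pressed for the spark test

## Task

The gas hob has been cleaned (gas shut off at the wall) and one of its two control knobs is still off, lying among the washed burner parts on the drying mat. Pick the knob up, turn it so that the flat in its socket matches the flat of the bare spindle, push it fully home on the spindle, then press it right down against the valve's spring and keep it pressed, as one does to run the igniter: finish with your hand still on the knob, holding it down. Leave the other knob and everything else where it is.

Things in the scene. Friction and masses are not known exactly. Their poses are not given: they have to be found in the camera images.
- knob: Loose black plastic control knob, about 45 g, socket down on the mat. Origin: centre of its underside, z up. Round skirt 42 mm across from 0 to 17 mm up; above it a parallel-sided finger bar from 17 to 37 mm up, 40 mm long along x, 12 mm wide along y: grip it here. A white pointer line runs on the bar's top from the axis to the +x end, which is the side of the flat in the socket
- socket_roof (a point): Blind end of the knob's D-shaped socket, on its axis, 16 mm above the underside; axes as the knob's. The socket is a hole 11.5 mm across whose +x side is closed by a flat 2 mm from the axis, mouth chamfered 2 mm wide. It goes on one way only, knob +x over spindle +x, easily when within about 10 degrees and 2 mm of true. Fully home, this point lies on the spindle's tip
- spindle_tip (a point): Top centre of the bare D-shaped spindle: upright bright shaft, 10 mm in diameter, in a black bezel (33 mm across, 3 mm high) on the hob's front strip, at the left or right knob place. z up; x points out of its flat, 1.5 mm from the axis; tip chamfered 1 mm. The tip is 26 mm above the steel sheet: a knob home has its underside 10 mm above the sheet, pressed to the stop 6 mm
- spindle (a joint): How far the spindle is pressed down, m: 0 up, 0.004 at its hard stop. A spring pushes it up, 5 N at first and 8 N at the stop. A knob that is not matched to the flat jams or presses it down without going home
- valve (a joint): Turn of the valve with its spindle about the vertical, in rad: 0 when the flat (spindle x) faces the back of the hob, away from the robot, positive anticlockwise from above. The spindle was left somewhere between -0.6 and 0.6 and stays there by friction (0.15 N m); it need not be turned
- other_knob (a joint): Turn of the hob's other knob, an equal black knob already fitted 110 mm beside the bare spindle, in rad; 0 at the start, held by friction of 0.15 N m. Leave it
- hob: Two-burner gas hob, brushed steel, 510 mm deep (x, away from the robot) by 300 mm wide (y); its sheet is 10 mm above the counter. Origin: centre of its underside. The knob places are 200 mm before the centre, 55 mm to either side. The dismantled front burner, 165 mm behind the knobs, rises 14 mm above the sheet; the rear one carries a pan support 40 mm high
- drying_mat: Grey-green silicone mat, 340 mm (its x) by 150 mm by 4 mm, fixed. Origin: centre of its underside. On it, about 100 mm apart in a row along x, in any order, stand the knob, the burner cap and the flame spreader
- burner_cap: Washed black burner cap, disc 60 mm across, 10 mm high, on the mat; origin under its centre. Leave it
- flame_spreader: Washed aluminium flame spreader, round, 68 mm across, 20 mm high, on the mat; origin under its centre. Leave it
- pan_support: Loose cast-iron pan support, 200 mm square, 40 mm high, on the counter at the right; origin under its centre. Leave it
- moka_pot: Aluminium coffee pot, 92 mm across, 165 mm high, at the right of the hob; origin under its centre. Leave it
- mug: Blue mug, 80 mm across, 92 mm high, at the left; origin under its centre. Leave it
- soap_bottle: Green washing-up bottle, 62 mm across, 190 mm high, at the left; origin under its centre. Leave it

How it is judged:
On the way, in this order (a step that is already met when the one before it is completed fails the run):
1. the knob is picked up off the mat in the fingers (height (world z) of knob above 0.03 m and contact force between the fingers and knob above 1 N and contact force between knob and drying_mat below 0.05 N), for 0.1 s.
2. the knob is fully home on the spindle, flat to flat (z of socket_roof in the frame of spindle_tip below 0.002 m and horizontal distance between socket_roof and spindle_tip below 0.0025 m and angle between the x axis of knob and the x axis of spindle_tip, either way round below 0.35 rad), for 0.2 s.
At the end, for the whole second after the job is handed in: Knob on the spindle flat to flat (within 20 degrees), socket end within 2 mm of the spindle tip in height and 2.5 mm sideways, within 7 degrees of upright; fingers on the knob (over 2 N) hold the spindle pressed by over 3 of its 4 mm, through the last second (all of step 2 and angle between knob's own z axis and vertical below 0.12 rad and value of joint spindle above 0.003 m and contact force between the fingers and knob above 2 N); the arm keeps its last pose, push and grip.
It fails at once if the other knob is turned by more than 0.2 rad (value of joint other_knob above 0.2 rad or value of joint other_knob below -0.2 rad).
It fails at once if a bystander is shifted by more than 20 mm (distance of any of burner_cap, flame_spreader, pan_support, moka_pot, mug, soap_bottle from where it was at the start of the episode above 0.02 m).
It also fails if it takes over 40 s, if anything falls off the work surface, if the arm or the gripper's body presses on something with over 40 N, if the wrist force passes 120 N, or if a joint passes its speed limit or range.

## Robot

A 7-joint arm with a two-finger parallel gripper is mounted at the origin on the work surface. World frame = base frame: x ahead of the robot, y to its left, z up, the work surface at z = 0. Lengths are in m, angles in rad, forces in N, time in s.
With the tool pointing down it reaches from about 0.35 to 0.9 m from the base axis. Payload 8.1 kg.
Tool frame: the origin (TCP) lies at the very end of the fingers, on their centre line; the grasp point (between the pads) lies 19 mm behind it (arm.tcp_to_grasp is the z of the grasp point in the tool frame, in m); z points along the fingers, y is the line along which they close (so a half turn about z gives the same grasp; the last joint's range is limited). The gripper opens to 92 mm and grips with 3 to 60 N. Pads are 19 mm wide; open, the fingers measure 130 mm over their backs; the gripper's body (75 mm by 190 mm) begins 47 mm behind the grasp point.
Start: joints at [1.082, 0.434, 0.025, 1.573, -0.012, 1.134, -0.075], TCP at [0.235, -0.579, 0.227] pointing down, gripper open.
Joint ranges: [-2.62, 2.62], [-0.44, 2.09], [-1.27, 1.32], [0.08, 2.57], [-1.32, 4.46], [0.12, 2], [-2.74, 2.74]. Speed limits (rad/s): [2.22, 2.22, 3.01, 3.01, 3.14, 3.14, 3.14].

## Interface

Orientations are given as a rotation vector (axis times angle).
In Python, from cell import readout, vision, sign_off, arm gives the robot as it stands. The module is installed in compiled form; this text tells all that it offers.
- The arm moves only by the shell command python3 -m creep 'ROWS' [FORCE]. ROWS is JSON, a list of rows, each a list of 5 numbers: the shift along the tool's x, y, z in units of 4 cm (1.0 is 4 cm), then the turn about the tool's z in units of 4 degrees (1.0 is 4 degrees), then the opening, from 0 (shut) to 1 (fully open). A call has 1 to 12 rows; each row shifts and turns the commanded pose from where the row before left it, along the tool's axes as they then stand; what a row does not reach is not made up. A row lasts 1/8 s, in which the tool goes at most 62.5 mm and 10.7 degrees, less where a joint would pass 70% of its speed; a pose out of reach is approached as far as the arm can. A call with a number of a shift or a turn outside -1 to 1 is refused whole. A call with a gripper value outside its range is refused whole. The fingers move at their own pace and stop on an object; FORCE is the grip in N (left out, the last holds). Time passes only in rows, so rows that do not move let the fingers close. It gives the time, the measured TCP pose, the force, the opening and the grip force at its end, in the units of the state.
- readout.observe(): the state, without advancing time (a new reading comes with each control period).
- vision.get_image(name): name is "scene" or "top"; returns a dict with "pixels" (480x640x3 uint8, blue, green, red), "z_map" (480x640 float32, m along the optical axis (not along the pixel's ray), 0 where there is no reading), "camera_matrix" (3x3 intrinsics, pixels), "k1" (the pictures are not rectified: a ray, as slopes to the right and down, at radius r is drawn at 1 + k1 r^2 times it, then the intrinsics apply), "position" and "rotation" of the camera in the world. Camera axes: x right, y up, looking along -z (the intrinsics and any distortion apply to the point x, -y, -z); pixel columns grow to the right and rows downward; lengths in m; the calibration is good to about 2 mm. A picture is of the moment at which its call begins.
- sign_off(): hands the job in; it is judged then, once.
The state is a dict: "clock": time; "joints": joint angles; "dq": joint speeds; "joint_efforts": joint torques, N m; "position": TCP position; "ee_rot": TCP orientation; "force": force on the tool from outside, world axes, zero at the start; "ft_torque": the same for the moment, N m; "width": opening from 0.0 (shut) to 1.0 (fully open); "gripper_force": force on a finger pad.
Only numpy, scipy, OpenCV 4.12 (cv2) and the standard library are available. Lean on these libraries where they do the work, as an engineer would, in place of code of your own. Each camera call takes 0.05 s, during which the arm holds its last target. There are 200 camera calls.

## Working session

There is one attempt and no reset: what is moved stays moved. The work goes in short steps, Python scripts to look and compute and a shell command to move; the robot and the scene stay as the last step left them, time stands still between calls to the robot, and variables do not carry over. Pictures are saved under pics/ and viewed, at most 10 in all, crops included, and the job is handed in when it is done.

```bash
mkdir -p pics; cat > h.py <<'E'
import numpy as np, cv2
from cell import readout, vision, arm
def grab(n,fn=None):
    d=vision.get_image(n)
    d={k:(np.array(v) if k!='k1' else float(v)) for k,v in d.items() if k in('pixels','z_map','camera_matrix','k1','position','rotation')}
    if fn: cv2.imwrite('pics/'+fn,d['pixels'])
    R=d['rotation']
    if R.size==3: R=cv2.Rodrigues(R.astype(float))[0]
    d['R']=R; return d
def rays(d,uv):
    K=d['camera_matrix']; uv=np.array(uv,float).reshape(-1,1,2)
    n=cv2.undistortPoints(uv,K,np.array([d['k1'],0,0,0,0.]))[:,0]
    return np.c_[n[:,0],-n[:,1],-np.ones(len(n))]@d['R'].T
def plane(d,uv,z):
    r=rays(d,uv); return d['position']+r*((z-d['position'][2])/r[:,2])[:,None]
def bydepth(d,uv):
    r=rays(d,uv); uv=np.array(uv,int).reshape(-1,2)
    return d['position']+r*d['z_map'][uv[:,1],uv[:,0]][:,None]
E
python3 - <<'E'
from h import *
for n in('scene','top'):
    d=grab(n,n+'0.png'); print(n,d['position'],d['R'].round(3).tolist(),d['camera_matrix'].tolist(),d['k1'])
print(readout.observe(),arm.tcp_to_grasp)
E
```

```text
scene [ 1.23512534 -0.75658568  1.05380041] [[0.733, -0.467, 0.495], [0.68, 0.508, -0.528], [-0.005, 0.724, 0.69]] [[585.2966677486146, 0.0, 317.05196065272935], [0.0, 585.2966677486146, 232.28893873734825], [0.0, 0.0, 1.0]] 0.023469962438231216
top [0.23103285 0.02454075 1.49252162] [[0.006, 0.974, -0.225], [-1.0, 0.006, 0.001], [0.002, 0.225, 0.974]] [[532.3741544244089, 0.0, 320.4150019177428], [0.0, 532.3741544244089, 230.22865425920025], [0.0, 0.0, 1.0]] -0.018463723932297633
{'clock': 0.1, 'joints': array([ 1.08244178,  0.43516481,  0.02499131,  1.57401697, -0.01155199,
        1.1339905 , -0.07506872]), 'dq': array([-0.00072738, -0.00087237,  0.00219453, -0.0029004 , -0.00105352,
       -0.00018878, -0.00041231]), 'joint_efforts': array([ 2.88040021e-03, -6.69129610e+01,  9.87882838e-01, -3.15147972e+01,
       -6.05227333e-02,  3.72458319e-02,  7.19255218e-05]), 'position': array([ 0.23491378, -0.57867423,  0.22601232]), 'ee_rot': array([-3.08200938e+00, -6.01878086e-01,  7.08427819e-04]), 'force': array([0.32291442, 0.50148784, 0.12341898]), 'ft_torque': array([-0.00203359, -0.02547138,  0.0523924 ]), 'gripper_force': 0.0, 'width': 0.9998041014073786} -0.0188
```

View pics/scene0.png

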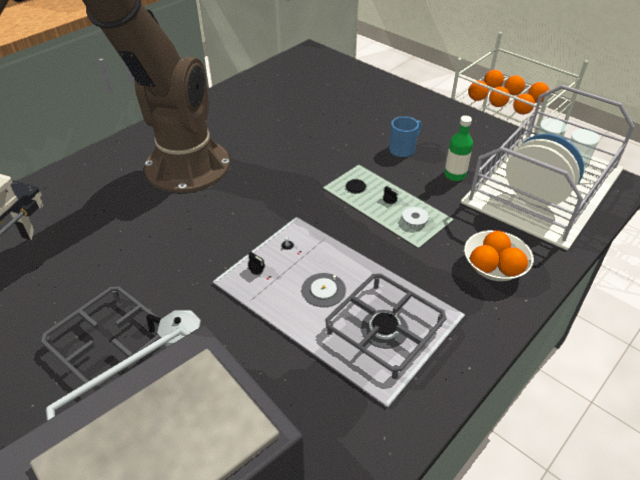

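View pics/top0.png

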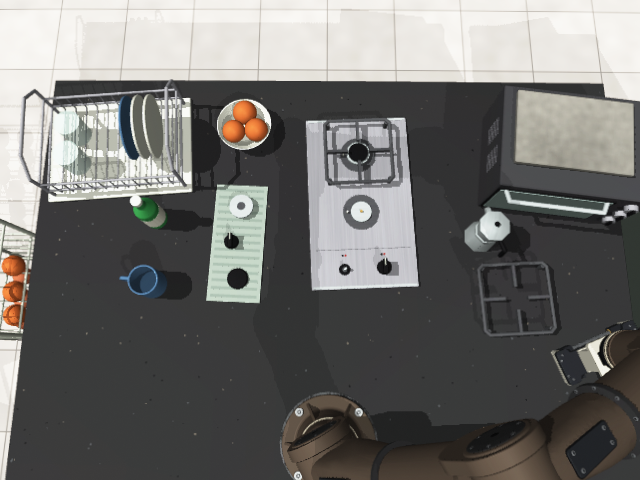

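The top view shows the loose knob at about (231,241) and the bare spindle at (345,269). The other knob is at (385,266). In the scene view the knob is at (390,195) and the spindle at (288,244). I'll zoom in on these.

```bash
python3 - <<'E'
from h import *
t=grab('top');s=grab('scene')
def crop(d,u,v,h=20,k=10): return cv2.resize(d['pixels'][v-h:v+h,u-h:u+h],None,fx=7.4,fy=7.4,interpolation=cv2.INTER_NEAREST)
im=np.vstack([np.hstack([crop(t,231,241),crop(t,345,269)]),np.hstack([crop(s,390,195),crop(s,288,244)])])
cv2.imwrite('pics/crops.png',im)
# hob: steel corners via bright low-sat mask; mat
hsv=cv2.cvtColor(t['pixels'],cv2.COLOR_BGR2HSV)
m=((hsv[...,2]>120)).astype(np.uint8); m[:110]=0;m[300:]=0;m[:,:300]=0;m[:,425:]=0
m=cv2.morphologyEx(m,cv2.MORPH_CLOSE,np.ones((25,25)))
c=max(cv2.findContours(m,0,2)[0],key=cv2.contourArea); r=cv2.boxPoints(cv2.minAreaRect(c)); print('hob',plane(t,r,.01).round(4).tolist(),r.tolist())
# knob white pointer / spindle bright
for n,d,u,v,z in(('knob top',t,231,241,.041),('knob sc',s,390,195,.041),('sp top',t,345,269,.036),('sp sc',s,288,244,.036)):
    w=d['pixels'][v-14:v+14,u-14:u+14].min(2); print(n); print('\n'.join(' '.join('%3d'%x for x in row[4:24]) for row in w[3:25]))
E
```

```text
hob [[0.9109, 0.0716, 0.01], [0.926, -0.2497, 0.01], [0.4143, -0.2502, 0.01], [0.4017, 0.048, 0.01]] [[305.0890197753906, 120.40410614013672], [411.8684997558594, 116.44930267333984], [418.1507263183594, 286.0684814453125], [311.3712463378906, 290.0232849121094]]
knob top
201 201 201 201 199 179 179 178 179 180 195 195 195 200 200 201 200 200 200 200
199 199 201 201 195 179 179 179 190 173 179 179 180 200 200 200 200 200 200 201
189 190 195 194 174 172 164 156 204 137 154 166 175 192 197 197 197 197 199 198
175 175 170 169 155 154 112  44 188  76  28 111 159 164 179 183 183 184 188 188
179 177 156 156 157 155 107  45 188  76  23  65 132 139 156 174 174 174 174 173
192 187 166 167 166 145  69  45 189  76  19   9  20  70 133 154 161 161 158 161
201 201 180 180 161  83  22  46 189  76  19   8  15  16  29  60 107 117 108 114
201 201 180 169  84  27  23  45 191  77  19   7  14  15  15  17  64 120 121 121
201 201 180 121  26  26  21  42 170  67  18   7  16  15  16  15  21 107 121 120
196 197 181  61  27  27  23  32  68  26  18   8  16  16  16  15  16  56 121 120
180 185 183  52  27  23  23
[... 5533 characters left out ...]
   5  18  42  62  75  58  40  33  28  45 112 165 183 180 192
202 202 195 147  63  23  13  17  28  32  27  26  26  43  90 152 182 178 180 194
200 200 177 122  92  70  49  40  36  35  34  40  57 105 163 193 198 185 182 189
205 202 172 124 133 140 124 117 104 104 112 118 130 167 199 206 203 205 197 191
207 198 184 156 176 202 201 199 192 186 204 204 204 206 205 203 202 205 205 203
201 206 210 201 206 202 208 207 204 207 207 208 208 207 202 201 201 202 204 200
195 202 205 206 203 207 204 203 203 203 207 205 203 205 207 205 205 202 193 173
195 196 201 203 202 205 206 202 202 203 199 200 203 205 204 203 204 204 190 140
194 197 194 195 201 203 204 208 201 203 200 203 200 203 203 204 206 208 203 178
```

View pics/crops.png

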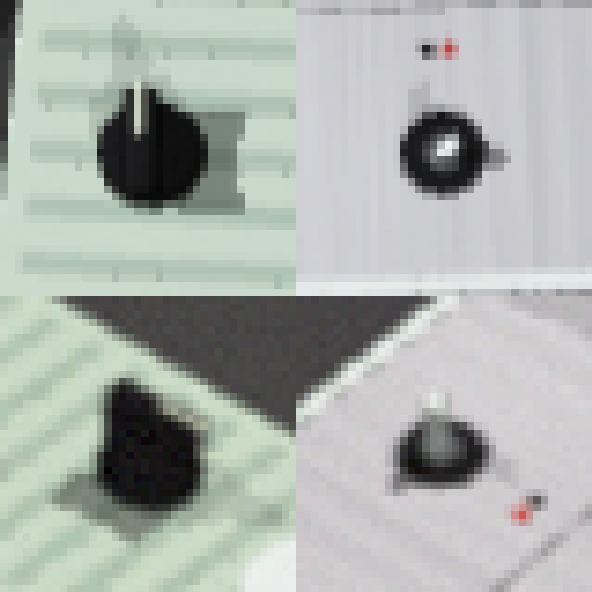

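The loose knob's pointer runs straight up in the top view, roughly world +x. The spindle tip's bright patch looks like a D with its upper-left part missing, so the valve angle is probably positive. I'll put numbers on both.

```bash
cat >> h.py <<'E'
def proj(d,P):
    p=(np.atleast_2d(P)-d['position'])@d['R']; q=np.c_[p[:,0],-p[:,1]]/(-p[:,2:3])
    q=q*(1+d['k1']*(q**2).sum(1))[:,None]; K=d['camera_matrix']
    return q*[K[0,0],K[1,1]]+K[:2,2]
def dark(d,u,v,h,th):
    g=d['pixels'].max(2)[v-h:v+h,u-h:u+h]; m=(g<th).astype(np.uint8)
    n,l,st,c=cv2.connectedComponentsWithStats(m); i=1+np.argmax(st[1:,4]); return l==i,c[i]+[u-h,v-h]
E
python3 - <<'E'
from h import *
t=grab('top');s=grab('scene')
np.set_printoptions(suppress=True,linewidth=180)
# pointer on knob: subpixel cols per row
print('pointer ends',(a:=plane(t,[[229.15,233.5],[229.15,241]],.041)).round(4), np.degrees(np.arctan2(*(a[0]-a[1])[[1,0]])))
# subpixel: bezel fill via gray threshold on upsampled image
def circ(d,u,v,h,z,th):
    g=cv2.resize(d['pixels'].max(2)[v-h:v+h,u-h:u+h],None,fx=8,fy=8,interpolation=cv2.INTER_CUBIC)
    m=(g<th).astype(np.uint8); m=cv2.morphologyEx(m,cv2.MORPH_OPEN,np.ones((21,21)))
    cs=cv2.findContours(m,0,1)[0]; c=max(cs,key=cv2.contourArea)
    uv=(c[:,0]+.5)/8-.5+[u-h,v-h]; P=plane(d,uv,z); (cx,cy),r=cv2.minEnclosingCircle(P[:,:2].astype(np.float32))
    e=cv2.fitEllipse(P[:,:2].astype(np.float32)); return (cx,cy,r*2),e
for n,d,u,v in(('top',t,345,269),('sc',s,288,244)):
    print('bezel',n,circ(d,u,v,14,.0125,110))
for n,d,u,v in(('top',t,231,241),('sc',s,390,195)):
    print('knob',n,circ(d,u,v,16,.021,70))
for n,d,u,v in(('top',t,345,269),('sc',s,288,244)):
    uv=np.array([[x,y] for y in range(v-9,v+7) for x in range(u-8,u+8)]); print(n); print((bydepth(d,uv)[:,2].reshape(16,16)*1000).round(0).astype(int))
E
```

```text
pointer ends [[0.5547 0.2787 0.041 ]
 [0.5333 0.2778 0.041 ]] 2.5218214169124233
bezel top ((0.4606364667415619, -0.04407345503568649, 0.03306359052658081), ((0.46009594202041626, -0.043727342039346695), (0.028799643740057945, 0.03212447091937065), 146.47976684570312))
bezel sc ((0.4641357958316803, -0.045790597796440125, 0.03311457112431526), ((0.4656408131122589, -0.04590825363993645), (0.0271797813475132, 0.03145681694149971), 149.88327026367188))
knob top ((0.5365486741065979, 0.27601358294487, 0.04269402474164963), ((0.5357799530029297, 0.275042325258255), (0.037381287664175034, 0.04139300808310509), 9.951662063598633))
knob sc ((0.5379998683929443, 0.2736625671386719, 0.07086657732725143), ((0.541741669178009, 0.2731873393058777), (0.03637531399726868, 0.06999899446964264), 44.11586380004883))
top
[[12 13  0 10  5  8 10 16  5  9  9 11 10 11 12  7]
 [16 12 11 10  5 12  8  7  8 11  8  9 14 12 13  8]
 [ 8  8  8 15  7 11  9  9  8 11 10 12 15  8  2  9]
 [ 9 14  7 11 13  8 11  7 11  9 10  9 12 17 13 10]
 [16  9 12 10 11  7 11 12 19 14  4 10 10 10 14  7]
 [10 10  8  6  9 14 17 15 11 1
[... 1163 characters left out ...]
  12   12   13    9   13    6   10]
 [1054    8   14   15   13   12   21   23   18   15   15   13   15   11   11    8]
 [   7    3   11   12   14   12   21   19   12   16   16   11   14   11    8   11]
 [   6   11   12   13   10   13   15   14   15   12   12   13   11   10   14   11]
 [  10    9   15   12   13   14   14   15   13   16   14   10   11   15    6    7]
 [   7    6    4   14   12    9   12   13   11   13   12   12    9   11    8    6]
 [   6   10   11   10   14   12   15   13   12    9   11   10   16    6   12    7]
 [  10    8    8    9    8   11    8    7   12   12   16    8    6   11    8    8]
 [   8   11    6   15   10   12    9    5    7    9    7    7    9    6   12    7]]
```

```bash
cat >> h.py <<'E'
def rows(target=None,az=None):
    o=readout.observe(); R=cv2.Rodrigues(np.array(o['ee_rot'],float))[0]; p=np.array(o['position'])
    ax=np.degrees(np.arctan2(R[1,0],R[0,0])); print('t',o['clock'],'pos',p.round(4),'x-azim',ax.round(2),'tilt z',R[:,2].round(4),'F',np.array(o['force']).round(2),'w',round(o['width'],4),'g',round(o['gripper_force'],2))
    print('joints',np.round(o['joints'],2))
    if target is not None: print('shift units (tool, now)',((np.array(target)-p)@R/.04).round(3))
    if az is not None: print('turn units',((ax-az+90)%180-90)/4, ' (+turn lowers azimuth)')
E
python3 -c "
from h import *
rows([.537,.2765,.2],2.0)"; python3 -m creep '[[0,0,0,1,1],[0,0,0,1,1]]' 40;python3 -c "
from h import *
rows([.537,.2765,.2],2.0)"
```

```text
t 0.3 pos [ 0.2351 -0.5789  0.2265] x-azim 22.1 tilt z [-2.e-04  4.e-04 -1.e+00] F [-0.85 -0.2  -0.02] w 1.0005 g 0.0
joints [ 1.08  0.43  0.02  1.57 -0.01  1.13 -0.08]
shift units (tool, now) [ 15.039 -16.974   0.669]
turn units 5.025730254879665  (+turn lowers azimuth)
clock: 0.55
position: [0.2351, -0.579, 0.2266]
ee_rot: [-3.118, -0.382, 0.0]
force: [-0.7, -1.1, 0.1]
width: 0.997
gripper_force: 0.0
t 0.55 pos [ 0.2351 -0.579   0.2266] x-azim 13.97 tilt z [-1.e-04  2.e-04 -1.e+00] F [-0.69 -1.07  0.14] w 0.9974 g 0.0
joints [ 1.06  0.43  0.06  1.58 -0.03  1.13 -0.2 ]
shift units (tool, now) [ 12.487 -18.934   0.669]
turn units 2.9915678456305415  (+turn lowers azimuth)
```

```bash
python3 -m creep '[[0,0,0,1,1],[0,0,0,1,1],[0,0,0,1,1],[0.5,-1,0,0,1],[0.5,-1,0,0,1],[0.5,-1,0,0,1],[0.5,-1,0,0,1],[0.5,-1,0,0,1],[0.5,-1,0,0,1]]';python3 -c "
from h import *
rows([.537,.2765,.2],2.0)"
```

```text
clock: 1.68
position: [0.3468, -0.3335, 0.2269]
ee_rot: [3.141, 0.058, 0.001]
force: [0.9, -0.2, -0.2]
width: 0.997
gripper_force: 0.0
t 1.675 pos [ 0.3468 -0.3335  0.2269] x-azim 2.1 tilt z [ 3.e-04 -3.e-04 -1.e+00] F [ 0.88 -0.2  -0.2 ] w 0.9972 g 0.0
joints [ 0.66  0.2  -0.01  1.91  0.    1.03 -0.88]
shift units (tool, now) [  5.311 -15.065   0.669]
turn units 0.024983170025166146  (+turn lowers azimuth)
```

```bash
python3 -m creep '[[0.4,-1,0,0,1],[0.4,-1,0,0,1],[0.4,-1,0,0,1],[0.4,-1,0,0,1],[0.4,-1,0,0,1],[0.4,-1,0,0,1],[0.4,-1,0,0,1],[0.4,-1,0,0,1],[0.4,-1,0,0,1],[0.4,-1,0,0,1],[0.4,-1,0,0,1],[0.4,-1,0,0,1]]';python3 -m creep '[[0.2,-1,0,0,1],[0.2,-1,0,0,1],[0.1,-1,0,0,1],[0,0,0,0,1]]';python3 -c "
from h import *
rows([.537,.2765,.024],2.0)"
```

```text
clock: 3.18
position: [0.521, 0.1531, 0.2267]
ee_rot: [3.141, 0.057, 0.0]
force: [0.9, -0.4, -0.5]
width: 1.004
gripper_force: 0.0
clock: 3.68
position: [0.5351, 0.2766, 0.2265]
ee_rot: [-3.139, -0.066, 0.001]
force: [-1.1, 0.1, -0.5]
width: 1.0
gripper_force: 0.0
t 3.675 pos [0.5351 0.2766 0.2265] x-azim 2.39 tilt z [-8.0e-04  2.1e-03 -1.0e+00] F [-1.08  0.1  -0.53] w 0.9997 g 0.0
joints [-0.31  0.43 -0.37  1.61  0.16  1.14 -2.24]
shift units (tool, now) [0.052 0.014 5.062]
turn units 0.0983072535087075  (+turn lowers azimuth)
```

```bash
python3 -m creep '[[0.05,0,1,0,1],[0,0,1,0,1],[0,0,1,0,0.8],[0,0,1,0,0.7],[0,0,0.6,0,0.6],[0,0,0.4,0,0.6],[0,0,0,0,0.6]]';python3 -c "
from h import *
rows([.537,.2765,.024],2.0); grab('scene','s1.png'); im=cv2.imread('pics/s1.png')[140:240,320:460]; cv2.imwrite('pics/s1c.png',cv2.resize(im,None,fx=5,fy=5,interpolation=2))"
```

```text
clock: 4.55
position: [0.5378, 0.2717, 0.026]
ee_rot: [3.14, 0.057, -0.002]
force: [0.1, 0.3, 1.0]
width: 0.608
gripper_force: 0.0
t 4.55 pos [0.5378 0.2717 0.026 ] x-azim 2.07 tilt z [-0.0013 -0.0011 -1.    ] F [0.08 0.34 1.04] w 0.6083 g 0.0
joints [-0.35  0.65 -0.31  1.8   0.27  0.74 -2.33]
shift units (tool, now) [-0.016 -0.12   0.05 ]
turn units 0.01818663719787139  (+turn lowers azimuth)
```

View pics/s1c.png

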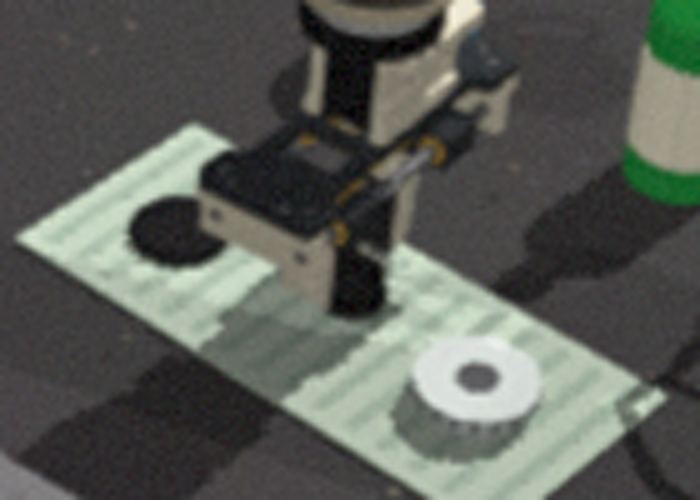

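The fingers straddle the knob, with its skirt at about (357,300) in the crop. The cap and spreader are clear. I'll trim the position, close and lift.

```bash
python3 -m creep '[[0,-0.12,0.05,0,0.5],[0,0,0,0,0.25],[0,0,0,0,0],[0,0,0,0,0],[0,0,0,0,0],[0,0,0,0,0]]' 45;python3 -c "
from h import *
rows([.537,.2765,.024],2.0)"; python3 -m creep '[[0,0,-0.5,0,0],[0,0,-1,0,0],[0,0,-1,0,0],[0,0,0,0,0]]';python3 -c "
from h import *
rows([.4625,-.045,.12],31)"
```

```text
clock: 5.35
position: [0.538, 0.2773, 0.0248]
ee_rot: [3.141, 0.057, 0.0]
force: [0.5, -0.3, 2.8]
width: 0.126
gripper_force: 45.0
t 5.35 pos [0.538  0.2773 0.0248] x-azim 2.1 tilt z [ 0.e+00 -1.e-04 -1.e+00] F [ 0.54 -0.26  2.75] w 0.1264 g 45.0
joints [-0.36  0.65 -0.31  1.79  0.28  0.74 -2.34]
shift units (tool, now) [-0.027  0.019  0.02 ]
turn units 0.024155788855050986  (+turn lowers azimuth)
clock: 5.85
position: [0.5397, 0.2786, 0.128]
ee_rot: [-3.138, -0.057, -0.008]
force: [0.0, -0.5, -0.6]
width: 0.125
gripper_force: 45.0
t 5.85 pos [0.5397 0.2786 0.128 ] x-azim 2.09 tilt z [ 0.005  0.003 -1.   ] F [ 0.04 -0.51 -0.62] w 0.1249 g 45.0
joints [-0.32  0.53 -0.35  1.72  0.22  0.93 -2.29]
shift units (tool, now) [-2.226  8.016  0.165]
turn units -7.227636618169091  (+turn lowers azimuth)
```

```bash
python3 -m creep '[[-0.28,1,0,0,0],[-0.28,1,0,0,0],[-0.28,1,0,0,0],[-0.28,1,0,0,0],[-0.28,1,0,0,0],[-0.28,1,0,0,0],[-0.28,1,0,0,0],[-0.28,1,0,0,0],[0,0,0,0,0]]';python3 -m creep '[[0,0,0,-1,0],[0,0,0,-1,0],[0,0,0,-1,0],[0,0,0,-1,0],[0,0,0,-1,0],[0,0,0,-1,0],[0,0,0,-1,0],[0,0,0,0,0]]';python3 -c "
from h import *
rows([.4625,-.045,.075],31)
t=grab('top','t2.png');s=grab('scene','s2.png')
c=lambda d,u,v:cv2.resize(d['pixels'][v-25:v+25,u-25:u+25],None,fx=8,fy=8,interpolation=2)
p=np.array(readout.observe()['position']);
q=proj(t,p)[0].astype(int),proj(s,p)[0].astype(int);print(q)
cv2.imwrite('pics/c2.png',np.hstack([c(t,*q[0]),c(s,q[1][0],q[1][1]+5)]))"
```

```text
clock: 6.98
position: [0.4585, -0.0492, 0.1238]
ee_rot: [3.14, 0.049, -0.004]
force: [-0.0, 1.0, -0.3]
width: 0.125
gripper_force: 45.0
clock: 7.98
position: [0.46, -0.0448, 0.1242]
ee_rot: [-3.033, -0.817, 0.001]
force: [0.1, 0.4, -1.0]
width: 0.126
gripper_force: 45.0
t 7.975 pos [ 0.46   -0.0448  0.1242] x-azim 30.14 tilt z [-7.e-04  6.e-04 -1.e+00] F [ 0.08  0.38 -0.96] w 0.126 g 45.0
joints [ 0.34  0.34 -0.44  2.05  0.2   0.79 -1.27]
shift units (tool, now) [0.051 0.037 1.231]
turn units -0.21498889473058824  (+turn lowers azimuth)
(array([346, 262]), array([283, 210]))
```

View pics/c2.png

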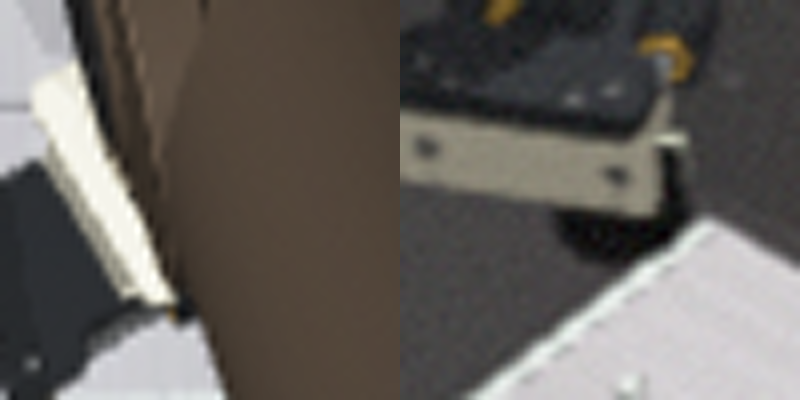

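```bash
python3 -m creep '[[0.05,-0.01,0.5,-0.2,0],[0,0,0.5,0,0],[0,0,0.4,0,0],[0,0,0.05,0,0],[0,0,0,0,0]]';python3 -c "
from h import *
rows([.462,-.0434,.066],31)
s=grab('scene','s3.png')
p=np.array(readout.observe()['position']);
u,v=proj(s,p)[0].astype(int);print(u,v)
cv2.imwrite('pics/c3.png',cv2.resize(s['pixels'][v-20:v+40,u-30:u+30],None,fx=10,fy=10,interpolation=2))
np.set_printoptions(suppress=True,linewidth=200)
uv=np.array([[x,y] for y in range(v-4,v+26) for x in range(u-14,u+16)]);P=bydepth(s,uv)
print((P[:,2].reshape(30,30)*1000).round().astype(int))
g=s['pixels'].max(2)[v-4:v+26,u-14:u+16];print(g)
"
```

```text
clock: 8.7
position: [0.4619, -0.0441, 0.067]
ee_rot: [-3.028, -0.836, -0.0]
force: [-0.3, -0.1, 0.2]
width: 0.129
gripper_force: 45.0
t 8.7 pos [ 0.4619 -0.0441  0.067 ] x-azim 30.88 tilt z [ 1.e-04  1.e-04 -1.e+00] F [-0.26 -0.14  0.17] w 0.1289 g 45.0
joints [ 0.3   0.43 -0.4   2.11  0.27  0.66 -1.32]
shift units (tool, now) [ 0.012 -0.013  0.024]
turn units -0.029035520453998487  (+turn lowers azimuth)
285 228
[[ 165  166  166  167  169  167  171  164  169  170  172  173  169  171  172  173  174  174  174  171  174  165   84   85    9    9    7    9    9   11]
 [ 162  163  163  160  165  166  166  169  168  166  169  171  167  172  172  170  172  170  172  172  169  163   82   83   83    5   11   11   11    9]
 [ 158  159  158  160  162  161  161  165  164  165  165  165  166  168  166  170  172  167  168  169  162  155   83   85   81    7   13    7    8    5]
 [ 159  158  155  159  156  159  158  157  158  159  159  163  160  164  161  164  165  165  165  163  162  156   79   82   76   11    9    9   12    2]
 [ 147  147  148  150  149  147  150  157  158  154  158  157  157  15
[... 6899 characters left out ...]
129 114  97  61  42  29  29  31  37  39  56 112 165 202 197 184 184 177 183 183 187]
 [125 122 123 124 127 128 128 128 126 125 131 122 113  87  74  66  91 113 123 134 173 203 208 196 183 182 182 183 183 183]
 [123 128 123 121 123 131 129 129 128 129 127 126 125 128 122 124 168 209 210 206 204 209 203 195 183 185 186 181 168 164]
 [123 125 127 122 120 119 122 127 131 127 130 128 126 128 127 132 175 209 212 212 207 208 205 198 188 186 183 174 127  85]
 [126 126 126 127 123 122 122 125 127 127 130 129 130 127 127 141 180 208 207 205 208 210 210 208 199 185 186 185 158 125]
 [130 130 126 124 125 125 118 121 122 124 125 128 127 129 126 167 203 208 206 208 208 208 208 208 206 200 190 186 180 180]]
```

View pics/c3.png

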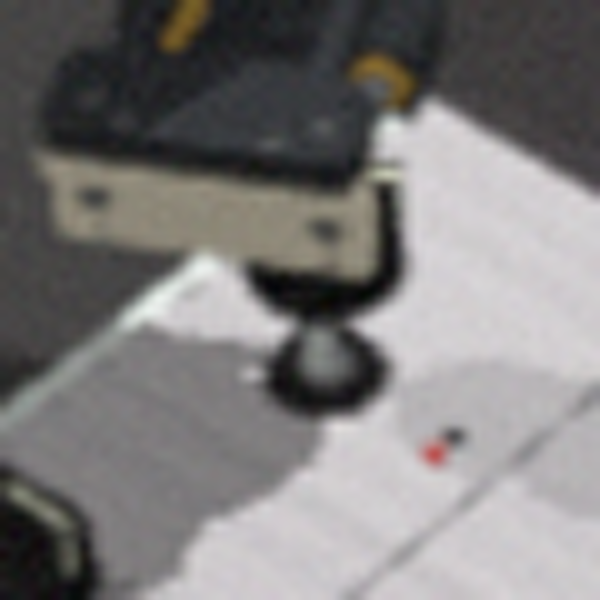

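The crop shows the knob hovering just above the spindle and lined up sideways: skirt centre at column ~16 and bezel at ~16.4, before allowing for perspective. I'll check the line-up along the viewing direction from the front edges.

```bash
python3 -c "
from h import *
s=grab('scene'); o=np.array([285-14,228-4])
c=s['position'][:2]
def ax(col,row,z,r):
    P=plane(s,[o+[col,row]],z)[0,:2]; d=(c-P)/np.linalg.norm(c-P); return P-d*r
for row in(16,16.4,16.8): print('knob',ax(16,row,.067-.0208,.021).round(4))
for row in(24.9,25.3,25.6): print('bezel',ax(16.4,row,.010,.0165).round(4))
rows()"
```

```text
knob [ 0.462  -0.0417]
knob [ 0.463  -0.0427]
knob [ 0.464  -0.0437]
bezel [ 0.4614 -0.0415]
bezel [ 0.4624 -0.0425]
bezel [ 0.4632 -0.0432]
t 8.8 pos [ 0.4622 -0.0443  0.0673] x-azim 30.88 tilt z [ 1.1e-03 -1.0e-04 -1.0e+00] F [ 0.19  0.73 -0.15] w 0.1256 g 45.0
joints [ 0.3   0.43 -0.4   2.11  0.27  0.65 -1.32]
```

```bash
python3 -m creep '[[0,0,0.15,0,0],[0,0,0.1,0,0],[0,0,0.1,0,0],[0,0,0.1,0,0],[0,0,0,0,0]]';python3 -c "
from h import *
rows([.462,-.0436,.0408],31)"
```

```text
clock: 9.43
position: [0.4611, -0.0443, 0.0482]
ee_rot: [-3.028, -0.837, 0.002]
force: [-2.2, 0.6, -1.6]
width: 0.126
gripper_force: 45.0
t 9.425 pos [ 0.4611 -0.0443  0.0482] x-azim 30.91 tilt z [-0.0012 -0.     -1.    ] F [-2.22  0.61 -1.63] w 0.126 g 45.0
joints [ 0.28  0.46 -0.39  2.12  0.3   0.61 -1.35]
shift units (tool, now) [ 0.028 -0.005  0.186]
turn units -0.023609963122947164  (+turn lowers azimuth)
```

The knob went 8 mm past the tip with almost no force, so the flat is engaged. Next I'll push it home, then press.

```bash
python3 -m creep '[[0.02,0,0.1,0,0],[0,0,0.08,0,0],[0,0,0.03,0,0],[0,0,0,0,0],[0,0,0,0,0],[0,0,0,0,0]]' 60;python3 -c "
from h import *
rows([.462,-.0436,.0368],31)"
```

```text
clock: 10.18
position: [0.4613, -0.0441, 0.0401]
ee_rot: [-3.028, -0.837, 0.003]
force: [-5.3, -0.0, 5.2]
width: 0.121
gripper_force: 60.0
t 10.175 pos [ 0.4613 -0.0441  0.0401] x-azim 30.89 tilt z [-1.9e-03 -5.0e-04 -1.0e+00] F [-5.35 -0.02  5.23] w 0.1212 g 60.0
joints [ 0.27  0.47 -0.38  2.13  0.31  0.59 -1.36]
shift units (tool, now) [ 0.022 -0.003  0.082]
turn units -0.027196639578640713  (+turn lowers azimuth)
```

```bash
python3 -m creep '[[-0.03,0.01,0.05,0,0],[0,0,0.05,0,0],[0,0,0.02,0,0],[0,0,0,0,0],[0,0,0,0,0],[0,0,0,0,0]]' 60;python3 -c "
from h import *
rows([.462,-.0436,.0368],31)"
```

```text
clock: 10.92
position: [0.4614, -0.0443, 0.0362]
ee_rot: [3.028, 0.838, 0.0]
force: [-6.9, 2.6, 17.6]
width: 0.123
gripper_force: 60.0
t 10.925 pos [ 0.4614 -0.0443  0.0362] x-azim 30.93 tilt z [ 0. -0. -1.] F [-6.9   2.59 17.65] w 0.1231 g 60.03
joints [ 0.27  0.48 -0.38  2.13  0.31  0.58 -1.36]
shift units (tool, now) [ 0.022 -0.007 -0.015]
turn units -0.016265150408706575  (+turn lowers azimuth)
```

```bash
python3 -m creep '[[0,0,0,0,0],[0,0,0,0,0],[0,0,0,0,0],[0,0,0,0,0],[0,0,0,0,0],[0,0,0,0,0],[0,0,0,0,0],[0,0,0,0,0]]';python3 -c "
from h import *
rows()
s=grab('scene'); u,v=285,240
cv2.imwrite('pics/c4.png',cv2.resize(s['pixels'][v-30:v+30,u-35:u+35],None,fx=9,fy=9,interpolation=2))
print(s['pixels'].max(2)[236:262,287].tolist())
for r in (254,255,256,257): print(r,bydepth(s,[[287,r]]).round(4))
for z in(.012,.016,.020,.024): print(z,proj(s,[.4625+.021*.735,-.0443-.021*.678,z]).round(1))"
```

```text
clock: 11.92
position: [0.4614, -0.0443, 0.0362]
ee_rot: [3.028, 0.838, 0.0]
force: [-7.5, 2.4, 17.1]
width: 0.128
gripper_force: 60.0
t 11.925 pos [ 0.4614 -0.0443  0.0362] x-azim 30.93 tilt z [ 1.e-04 -0.e+00 -1.e+00] F [-7.5   2.35 17.12] w 0.1275 g 60.03
joints [ 0.27  0.48 -0.38  2.13  0.31  0.58 -1.36]
[39, 97, 134, 119, 75, 95, 136, 137, 125, 41, 20, 23, 27, 52, 99, 114, 153, 207, 213, 211, 208, 207, 198, 199, 204, 206]
254 [[ 0.4841 -0.0648  0.0082]]
255 [[ 0.4863 -0.067   0.0079]]
256 [[ 0.4895 -0.0701  0.0088]]
257 [[ 0.4881 -0.069   0.0034]]
0.012 [[287.  250.4]]
0.016 [[286.9 249.3]]
0.02 [[286.8 248.2]]
0.024 [[286.8 247. ]]
```

View pics/c4.png

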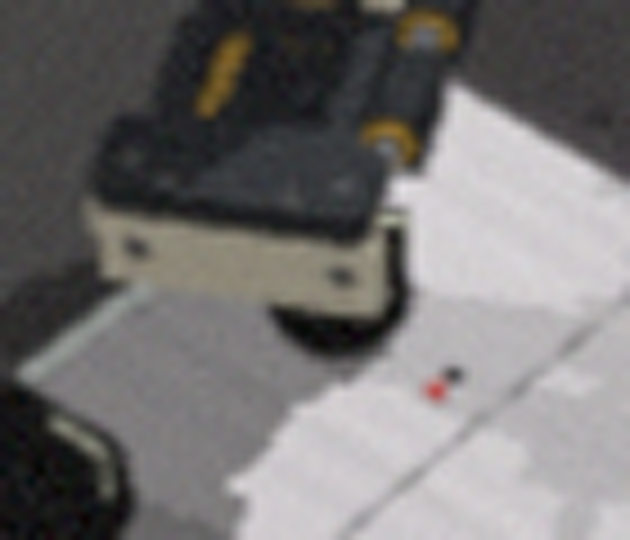

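The knob sits upright and pressed down: its front edge at row ~249.5 puts the underside at about z = 0.016, which is the stop. The push is steady at 17 N, so I'll hand it in.

```bash
python3 -c "
from cell import sign_off
print(sign_off())"
```

```text
the job is handed in; nothing more can be done
None
```

The knob is on the spindle flat to flat, pressed down to its stop and still held in the gripper at about 17 N of push, and the job is handed in at about 12 s on the clock; no verdict was returned.

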